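Nip a maple block in a thumbwheel jig

ROBOT

A 6-joint arm with a two-finger parallel gripper is mounted at the origin on the work surface; the furniture and walls round the work are solid. World frame = base frame: x ahead of the robot, y to its left, z up, the work surface at z = 0. Lengths are in mm, angles in rad, forces in N, time in s.
With the tool pointing down it reaches from about 350 to 975 mm from the base axis. Payload 7.1 kg.
Tool frame: the origin (TCP) lies on the front face of the gripper's body, between the roots of the fingers; the fingertips stand 80 mm ahead of it and the grasp point (between the pads) lies 61 mm ahead of it (env.tips_ahead is the distance from the TCP to the fingertips, in mm); z points along the fingers, y is the direction in which the jaws open and shut (so a half turn about z gives the same grasp; the last joint's range is limited). The gripper opens to 88 mm and grips with 3 to 60 N. Pads are 20 mm wide; open, the fingers measure 115 mm over their backs; the gripper's body (75 mm by 178 mm) begins 61 mm behind the grasp point.
Start: joints at [1.222, 0.423, 1.63, -0, 1.089, -0.019], TCP at [202.377, 591.311, 302.675] pointing down, gripper open.
Joint ranges: [-3, 3], [-0.9, 2.11], [0.09, 2.58], [-1.31, 4.45], [0.11, 2.69], [-2.54, 2.54]. Speed limits (rad/s): [2.39, 2.39, 3.01, 3.14, 3.14, 3.14].

INTERFACE

Orientations are given as a unit quaternion [x, y, z, w].
In Python, from station import env, set_gripper, viewer, workorder gives the robot as it stands. Calls block until the motion is done:
- env.reach(position, orientation): joint-space move of the TCP to a pose.
- env.move_l(position, rot=None, rate=150, f_stop=None): straight line of the TCP; rot=None keeps the orientation; rate is the mean speed in mm/s. With f_stop (N) it stops when the force on the tool has changed by that much, and returns True; else False.
- env.move_joints(angles): joint-space move.
- set_gripper(opening): finger opening in mm; the grip force is fixed at half the most; returns when the fingers have stopped.
- env.hold(seconds).
- env.ik(position, orientation): joint angles nearest the present ones, or None.
- env.read_state(): the state.
- viewer.camera(name): name is "scene" or "top" or "wrist"; returns the picture (420x560x3 uint8, blue, green, red); there is no depth.
- viewer.camera_params(name): a dict with "fx", "fy", "cx", "cy" (pixels), "pose" (4x4, takes a point from camera to world coordinates); the wrist camera has in their place "tool_from_camera" (4x4, takes a point from camera to tool coordinates, whose origin is the TCP and whose axes are the flange's). Camera axes: x right, y up, looking along -z (the intrinsics and any distortion apply to the point x, -y, -z); pixel columns grow to the right and rows downward; lengths in mm; the calibration is good to about 2 mm. A picture is of the moment at which its call begins: read the wrist's pose just before it. camera_params takes no time and is no camera call.
A pose or a line that the arm cannot do raises env.IKError and nothing moves.
- workorder.sign_off(): hands the job in, once; it reports no verdict.
The state is a dict: "time_s": time; "qpos": joint angles; "dq": joint speeds; "tau": joint torques, N m; "tool_pos": TCP position; "orientation": TCP orientation; "force": force on the tool from outside, world axes, zero at the start; "wrist_torque": the same for the moment, N m; "width": finger opening in mm.
Only numpy, scipy, OpenCV 4.12 (cv2) and the standard library are available. Lean on these libraries where they do the work, as an engineer would, in place of code of your own. Each camera call takes 0.05 s, during which the arm holds its last target.

TASK

Lay the loose maple block flat on the jig's bed, lengthwise between the sliding jaw and the stop, and let go of it. Then, with one fingertip on top of the jig's ribbed thumbwheel, gently roll the wheel (never push the jaw itself, and do not lean hard on the wheel) until the jaw has pushed the block against the stop and holds it there firmly but not crushed. Leave the spool, the tape roll and the wax alone.

Things in the scene. Friction and masses are not known exactly. Their poses are not given: they have to be found in the camera images.
- jig: Aluminium jig fixed to the bench on screw feet that lift it 2 to 10 mm: bed plate 250 x 70 mm, 10 mm thick, a grey wheel housing at one end. Origin: centre of the plate's underside. x runs along the bed from the housing to the stop, y across, z up. The housing spans x = -124 to -58 mm, 52 mm wide, top at z = 44 mm of the jig; the wheel stands out of a slot in it.
- wheel_top (a point): Top of the black ribbed thumbwheel at rest: x = -91, y = 0, z = 52 mm of the jig, 8 mm proud of the housing. Only this top segment (34 mm long) can be touched. The bearing is sprung and stiff: it begins to sink at 2 N, gives 1 mm per further 20 N, bottoms after 1.5 mm. Below some 8 N the finger may slip on the rim; about 12 N rolls it; pressing over 18 N is a fault.
- thumbwheel (a joint): Turn of the thumbwheel, rad, 0 at the start, growing as its top is rolled along the jig's +x (towards the stop), which closes the jaw. Range -0.2 to 4. It stays where it is left.
- jaw_slide (a joint): Travel of the sliding jaw's back, m, 0 at the start, growing towards the stop: 8 mm per rad of the wheel, geared to it both ways. The drive takes 4 to 6 N along the rim while the jaw runs free, 7 N and more once it nips. Friction keeps up to about 12 N of nip when the wheel is let go.
- jaw_carrier: Steel back of the sliding jaw, 7 mm thick, 50 mm wide, 12 to 19 mm behind the rubber face; its origin lies where that of the face plate lies while nothing presses on that plate; axes as the jig's. It must be moved only by the wheel.
- jaw_plate: The sliding jaw's face plate, steel with black rubber, 50 mm wide in y, 25 mm high. Origin: middle of the lower edge of the face towards the stop, on the bed; at the start x = -40 mm of the jig. Axes as the jig's. Springs behind it let it give back up to 4 mm at 2.5 N per mm, so 1 mm holds the block with 2.5 N. Move it only by the wheel; keep the squeeze under 30 N.
- wheel_rim: The ribbed black wheel itself, four of its ribs yellow, 44 mm in diameter, 13 mm wide; origin on its axle (x = -91, y = 0, z = 30 mm of the jig), axle level along the jig's y. Once the jaw nips the block the wheel stalls and a fingertip slips over it.
- stop: Steel stop with a black rubber face, 50 mm wide, 25 mm high, 16 mm thick, pinned to the bed. Origin: middle of the lower edge of the face towards the jaw, on the bed top; axes as the jig's. Its place along the bed varies: 132 to 142 mm from the open jaw, thus 12 to 22 mm more than the block's length.
- block: Loose plain maple block, 50 x 120 x 25 mm, about 80 g. Origin: centre of its underside; x across its 50 mm width, y along its 120 mm length, z up.
- spool: Bystander: spool of red thread, 41 mm wide, 50 mm high, standing loose. Origin: centre of the underside.
- tape: Bystander: white linen tape roll, 66 mm wide, 30 mm high, lying loose. Origin: centre of the underside.
- wax: Bystander: yellow cake of beeswax, 36 x 52 x 19 mm, lying loose. Origin: centre of the underside.
Mind the look-alikes: they are no part of the job. Leave any green or orange look-alike of the block alone.

How it is judged (in metres and radians):
On the way, in this order (a step that is already met when the one before it is completed fails the run):
1. the block lies flat on the bed, lengthwise between jaw and stop, let go (y of block in the frame of jig between -0.012 and 0.012 m and z of block in the frame of jig between 0.007 and 0.0135 m and x of block in the frame of stop between -0.09 and -0.056 m and angle between block's own z axis and vertical below 0.06 rad and angle between the y axis of block and the x axis of jig, either way round below 0.15 rad and contact force between the fingers and block below 0.2 N), for 0.2 s.
2. the jaw, rolled up by the wheel, presses the block against the stop (contact force between each of jaw_plate, stop and block above 2 N), for 0.2 s.
At the end, for the whole second after the job is handed in: The block lies flat on the bed (within 12 mm of its centre line and 0.15 rad of its direction), its end against the stop (within 3 mm), nipped between jaw and stop with more than 2 N at each end, at rest and let go (all of step 1 and all of step 2 and x of block in the frame of stop above -0.063 m and linear speed of block below 0.01 m/s); the robot touches nothing.
It fails at once if the fingers press the thumbwheel with more than 18 N (contact force between the fingers and wheel_rim above 18 N).
It fails at once if the robot pushes the sliding jaw directly (more than 4 N) (contact force between any of the fingers, the arm and jaw_plate above 4 N or contact force between any of the fingers, the arm and jaw_carrier above 4 N).
It fails at once if the block is squeezed by the jaw with more than 30 N (contact force between jaw_plate and block above 30 N).
It fails at once if the spool, the tape roll or the wax is shifted by more than 20 mm (distance of any of spool, tape, wax from where it was at the start of the episode above 0.02 m).
It also fails if it takes over 72 s, if anything falls off the work surface, if the arm or the gripper's body presses on something with over 40 N, if the wrist force passes 120 N, or if a joint passes its speed limit or range.

## Working session

There is one attempt and no reset: what is moved stays moved. The work goes in short steps, each a Python script; the robot and the scene stay as the last script left them, time stands still between calls to the robot, and variables do not carry over. Pictures are saved under pics/ and viewed, and the job is handed in when it is done.

```bash
ls; mkdir -p pics
python3 - <<'E'
from station import env, set_gripper, viewer, workorder
import cv2
s=env.read_state(); print(s['time_s'],s['tool_pos'],s['orientation'],s['force'],s['width'])
for n in ("scene","top","wrist"):
    cv2.imwrite(f"pics/{n}0.png",viewer.camera(n)); print(n,viewer.camera_params(n))
E
```

```text
pics
0.0 [202.23543139 590.93263171 301.92208454] [ 1.64153805e-01  9.86434475e-01 -7.32648646e-04 -1.32174162e-04] [-0.65221849 -0.23147669 -0.0617907 ] 87.52504129628858
scene {'fx': 455.60017329511254, 'fy': 455.60017329511254, 'cx': 274.2644532042068, 'cy': 207.65304388154505, 'pose': array([[ 5.47282784e-01,  5.81571229e-01, -6.01877445e-01,
        -2.35155589e+02],
       [-8.36735759e-01,  3.64009756e-01, -4.09108992e-01,
        -4.15466041e+02],
       [-1.88367573e-02,  7.27510689e-01,  6.85837717e-01,
         9.07109692e+02],
       [ 0.00000000e+00,  0.00000000e+00,  0.00000000e+00,
         1.00000000e+00]])}
top {'fx': 381.41833347447516, 'fy': 381.41833347447516, 'cx': 280.76754160125137, 'cy': 210.82640941062706, 'pose': array([[-1.49422552e-02,  9.95993409e-01, -8.81694890e-02,
         4.11570765e+02],
       [-9.99883286e-01, -1.46031130e-02,  4.49029408e-03,
         1.04646659e+02],
       [ 3.18475430e-03,  8.82262935e-02,  9.96095366e-01,
         9.65349614e+02],
       [ 0.00000000e+00,  0.00000000e+00,  0.00000000e+00,
         1.00000000e+00]])}
wrist {'fx': 366.18130858036386, 'fy': 366.18130858036386, 'cx': 278.9708450222286, 'cy': 208.59786840255225, 'tool_from_camera': array([[ 1.28773156e-04,  9.57216582e-01,  2.89372422e-01,
         7.93605374e+01],
       [ 9.99998597e-01, -6.06566807e-04,  1.56145781e-03,
         6.87902666e-01],
       [ 1.67017702e-03,  2.89371815e-01, -9.57215317e-01,
        -8.26578453e+01],
       [ 0.00000000e+00,  0.00000000e+00,  0.00000000e+00,
         1.00000000e+00]])}
```

View pics/top0.png

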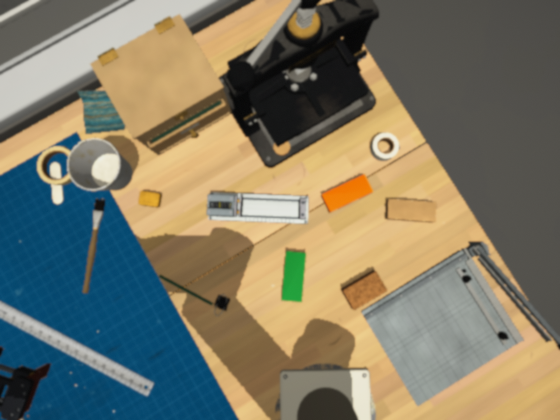

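View pics/scene0.png

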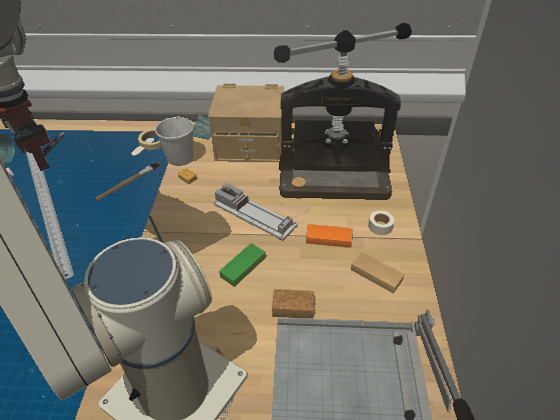

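View pics/wrist0.png

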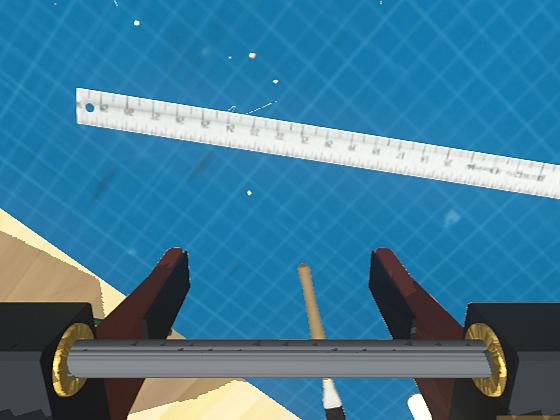

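Run:
```python
import cv2
t=cv2.imread("pics/top0.png"); s=cv2.imread("pics/scene0.png")
cv2.imwrite("pics/t_crop.png",cv2.resize(t[120:320,190:450],None,fx=3,fy=3,interpolation=cv2.INTER_CUBIC)[:600,:780])
cv2.imwrite("pics/s_crop.png",cv2.resize(s[160:300,200:410],None,fx=3.8,fy=3.8,interpolation=cv2.INTER_CUBIC))
```

```text
(no output)
```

View pics/t_crop.png

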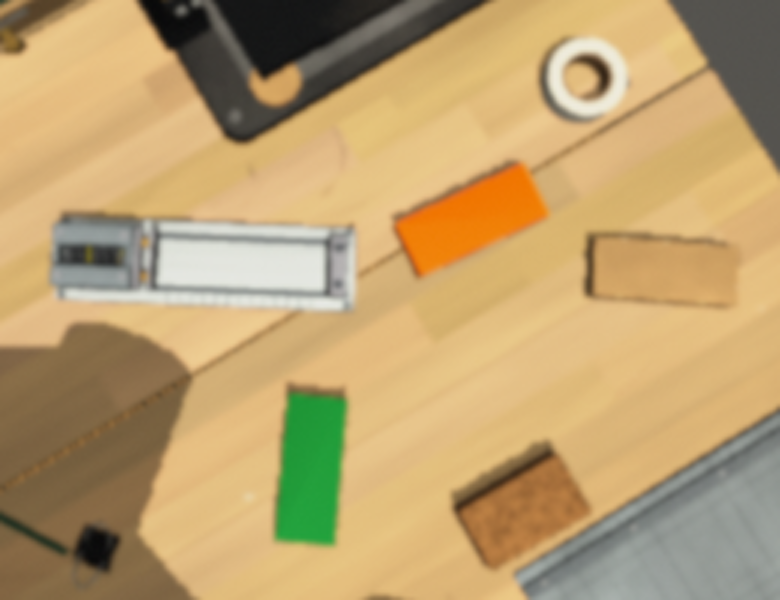

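View pics/s_crop.png

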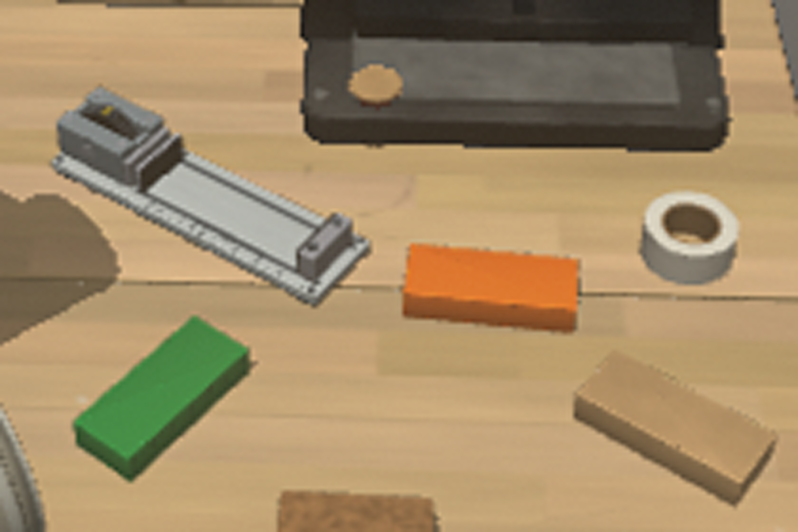

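```bash
cat > h.py <<'E'
import numpy as np, cv2
from scipy.spatial.transform import Rotation as R
from station import env, set_gripper, viewer, workorder
def cam(name,state=None):
    p=viewer.camera_params(name)
    if name!="wrist": return p,np.array(p["pose"])
    T=np.eye(4);T[:3,:3]=R.from_quat(state["orientation"]).as_matrix();T[:3,3]=state["tool_pos"]
    return p,T@np.array(p["tool_from_camera"])
def ray(p,P,uv,z):
    d=P[:3,:3]@np.array([(uv[0]-p["cx"])/p["fx"],-(uv[1]-p["cy"])/p["fy"],-1]); o=P[:3,3]
    return o+d*(z-o[2])/d[2]
def proj(p,P,X):
    c=P[:3,:3].T@(np.asarray(X)-P[:3,3]); return np.array([p["cx"]+p["fx"]*c[0]/-c[2],p["cy"]-p["fy"]*c[1]/-c[2]])
def st():
    s=env.read_state();print("t",round(s['time_s'],2),"tcp",np.round(s['tool_pos'],1),"q",np.round(s['orientation'],4),"F",np.round(s['force'],1),"w",round(s['width'],1),"J",np.round(s['qpos'],2));return s
def down(yaw): # tool y axis (opening) at angle yaw in world xy, z down
    y=np.array([np.cos(yaw),np.sin(yaw),0]);z=np.array([0,0,-1.]);x=np.cross(y,z)
    return R.from_matrix(np.c_[x,y,z]).as_quat()
def shot(name,fn):
    s=env.read_state();im=viewer.camera(name);cv2.imwrite("pics/"+fn+".png",im)
    np.savez("pics/"+fn+".npz",pos=s['tool_pos'],q=s['orientation']);return s,im
def load(fn):
    d=np.load("pics/"+fn+".npz");return cam("wrist",dict(tool_pos=d['pos'],orientation=d['q']))
E
python3 - <<'E'
from h import *
p,P=cam("top")
for n,uv,z in [("blk",(592,234),25),("blk",(738,242),25),("blk",(735,306),25),("blk",(588,297),25),("jig",(66,215),15),("jig",(354,228),15),("jig",(354,310),15),("jig",(57,298),15),("tape",(585,77),30),("orange",(472,220),25),("green",(312,465),25)]:
    print(n,ray(p,P,(190+uv[0]/3,120+uv[1]/3),z).round(1))
p,P=cam("scene")
for n,uv,z in [("blk",(573,403),25),("blk",(615,352),25),("blk",(776,438),25),("blk",(738,485),25),("jig",(52,163),15),("jig",(370,245),15),("jig",(314,300),15),("tape",(690,225),30)]:
    print(n,ray(p,P,(200+uv[0]/3.8,160+uv[1]/3.8),z).round(1))
print(env.tips_ahead)
E
```

```text
blk [ 522.9 -164.8   25. ]
blk [ 514.5 -285.6   25. ]
blk [ 461.5 -280.4   25. ]
blk [ 470.7 -159.5   25. ]
jig [546.5 272.3  15. ]
jig [532.1  31.4  15. ]
jig [463.4  32.9  15. ]
jig [477.  279.7  15. ]
tape [ 654.2 -162.8   30. ]
orange [536.  -65.7  25. ]
green [337.2  70.5  25. ]
blk [ 463.1 -165.2   25. ]
blk [ 517.6 -169.4   25. ]
blk [ 506.2 -286.9   25. ]
blk [ 458.7 -280.8   25. ]
jig [471.4 276.5  15. ]
jig [525.1  26.1  15. ]
jig [458.   31.4  15. ]
tape [ 651.  -164.5   30. ]
80.0
```

Run:
```python
from h import *
try:
    env.reach([500,130,300],down(np.radians(-4)))
    st(); shot("wrist","wj1")
    env.reach([490,-240,260],down(np.radians(-4)))
    st(); shot("wrist","wb1"); shot("top","t1")
except env.IKError as e: print(e)
```

```text
t 2.13 tcp [500.  130.7 300. ] q [ 7.309e-01  6.825e-01  1.000e-04 -0.000e+00] F [-0.2  0.8  0.5] w 87.6 J [0.23 0.27 1.87 0.   1.   0.3 ]
t 3.58 tcp [ 490.4 -239.2  260.1] q [7.311e-01 6.823e-01 1.000e-04 0.000e+00] F [0.3 0.2 0.2] w 87.5 J [-0.48  0.36  1.84  0.    0.94 -0.41]
```

View pics/wj1.png

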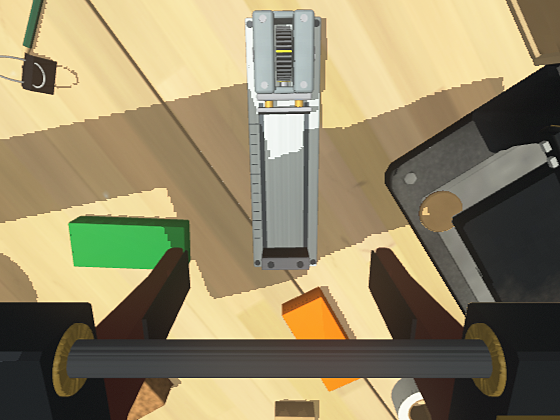

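View pics/wb1.png

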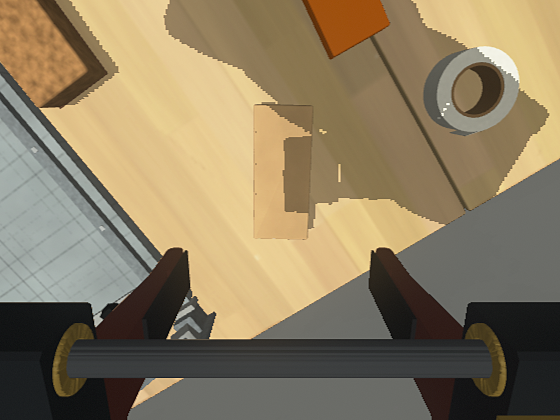

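View pics/t1.png

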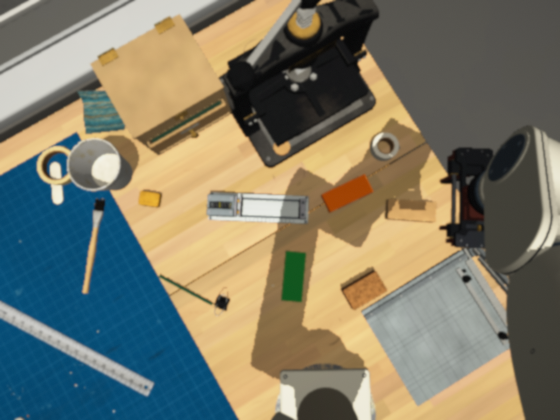

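Run:
```python
import cv2
a=cv2.imread("pics/wj1.png"); b=cv2.imread("pics/wb1.png")
cv2.imwrite("pics/wj1a.png",cv2.resize(a[0:145,230:340],None,fx=4,fy=4,interpolation=cv2.INTER_CUBIC))
cv2.imwrite("pics/wj1b.png",cv2.resize(a[140:285,230:340],None,fx=4,fy=4,interpolation=cv2.INTER_CUBIC))
cv2.imwrite("pics/wb1a.png",cv2.resize(b[95:245,230:340],None,fx=4,fy=4,interpolation=cv2.INTER_CUBIC))
```

```text
(no output)
```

View pics/wj1a.png

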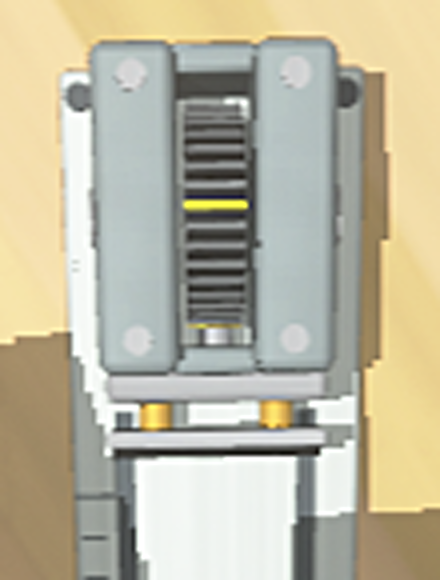

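View pics/wj1b.png

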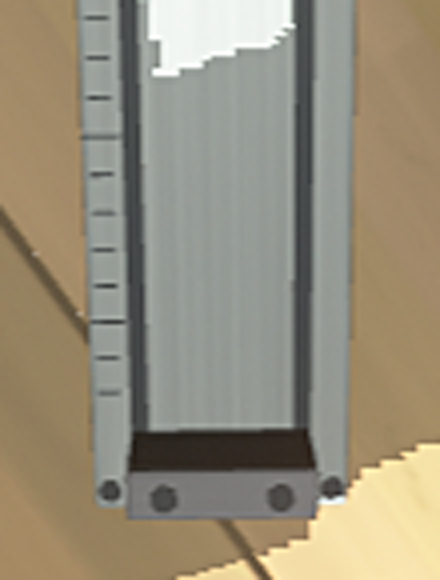

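View pics/wb1a.png

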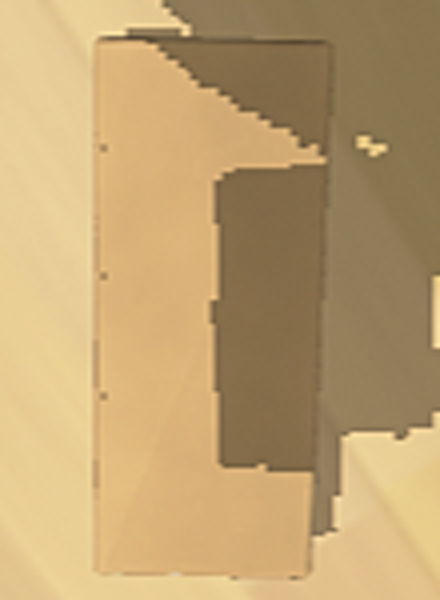

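```bash
cat > fit.py <<'E'
from h import *
from scipy.optimize import least_squares
def A(u,v):return (230+u/4,v/4)
def B(u,v):return (230+u/4,140+v/4)
def C(u,v):return (230+u/4,95+v/4)
pj,Pj=load("wj1"); pb,Pb=load("wb1")
# (x,y,z, stopflag, px)
obs=[(-40,-25,35,0,A(113,448)),(-40,25,35,0,A(320,446)),(0,-25,35,1,B(133,470)),(0,25,35,1,B(312,468)),
(16,-25,35,1,B(127,518)),(16,25,35,1,B(316,518)),(125,-35,10,0,B(98,507)),(125,35,10,0,B(347,500)),
(-125,-35,10,0,A(62,70)),(-125,35,10,0,A(362,68)),(-124,-26,44,0,A(90,40)),(-124,26,44,0,A(336,38)),(-58,-26,44,0,A(102,373)),(-58,26,44,0,A(335,373))]
def f(p,full=False):
    x,y,th,h,sx=p; c,s=np.cos(th),np.sin(th); r=[]
    for X,Y,Z,fl,uv in obs:
        X=X+sx*fl
        r+=list(proj(pj,Pj,[x+c*X-s*Y,y+s*X+c*Y,Z+h])-uv)
    return np.array(r)
if __name__=="__main__":
    r=least_squares(f,[504,153,np.radians(-93.4),6,97],loss="soft_l1")
    print(r.x.round(3),np.degrees(r.x[2]).round(2)); print(f(r.x).reshape(-1,2).round(1).tolist())
    ob=[(-25,-60,C(95,575)),(25,-60,C(310,577)),(25,60,C(331,41)),(-25,60,C(95,38))]
    def g(p):
        x,y,th=p;c,s=np.cos(th),np.sin(th)
        return np.concatenate([proj(pb,Pb,[x+c*X-s*Y,y+s*X+c*Y,25])-uv for X,Y,uv in ob])
    q=least_squares(g,[490,-223,-.05]);print(q.x.round(3),np.degrees(q.x[2]).round(2),g(q.x).round(1))
    s=r.x; print("wheel world", s[0]-91*np.cos(s[2]), s[1]-91*np.sin(s[2]),52+s[3])
    p,P=load("wj1"); print("press corner",ray(p,P,(388,185),40),ray(p,P,(500,75),40))
E
python3 fit.py
```

```text
[507.493 156.208  -1.626  -1.525 103.793] -93.17
[[-1.0, 1.8], [1.4, 1.6], [-1.8, -0.8], [1.6, -0.8], [0.1, 1.2], [0.4, 0.7], [-0.4, -1.8], [-0.2, -0.8], [-0.4, 0.2], [0.6, -0.5], [-0.1, 0.3], [0.7, -0.1], [-0.6, 0.1], [-0.2, -0.7]]
[ 4.94229e+02 -2.25301e+02 -8.50000e-02] -4.87 [ 0.1 -0.2  0.1  0.1  0.4  0.2 -0.5 -0.1]
wheel world 512.5216601595808 247.06941114157308 50.474737408047204
press corner [604.62324469 123.26646864  40.        ] [701.19929378 216.15542502  40.        ]
```

Run:
```python
from h import *
from fit import A,B
p,P=load("wj1")
for h in (2,5,8):
    j=[ray(p,P,A(*q),35+h) for q in((113,448),(320,446))]; s=[ray(p,P,B(*q),35+h) for q in((133,470),(312,468))]
    j=np.mean(j,0);s=np.mean(s,0);print(h,j.round(1),s.round(1),((j+s)/2).round(1),np.linalg.norm(j-s).round(1))
q=down(np.radians(-4.87))
env.reach([492,-225,180],q)
env.move_l([492,-225,86],rate=120,f_stop=15); st()
set_gripper(40); s=st()
env.move_l([492,-225,200],rate=150); st()
env.reach([506,120,200],down(np.radians(-3.17)));st()
shot("wrist","wh1");shot("scene","sh1")
```

```text
2 [509.6 197.8  37. ] [501.8  53.3  37. ] [505.7 125.5  37. ] 144.7
5 [509.6 197.9  40. ] [501.9  54.6  40. ] [505.7 126.3  40. ] 143.5
8 [509.5 198.   43. ] [501.9  56.   43. ] [505.7 127.   43. ] 142.2
t 5.03 tcp [ 492.5 -225.3   86.7] q [7.365e-01 6.764e-01 2.000e-04 6.000e-04] F [-0.3 -0.2 -0.3] w 88.0 J [-0.45  0.64  1.91  0.    0.58 -0.37]
t 5.71 tcp [ 492.1 -225.    86.1] q [7.365e-01 6.764e-01 0.000e+00 1.000e-04] F [-0.8  0.5  0.8] w 49.9 J [-0.45  0.64  1.91  0.    0.58 -0.37]
t 6.62 tcp [ 491.5 -224.8  199.3] q [ 7.365e-01  6.764e-01 -2.000e-04 -6.000e-04] F [ 0.4 -0.1 -0.8] w 49.9 J [-0.45  0.45  1.89  0.    0.81 -0.37]
t 7.92 tcp [506.2 119.3 199.8] q [ 7.266e-01  6.870e-01 -2.000e-04 -0.000e+00] F [ 0.2  0.5 -0.4] w 49.7 J [ 0.21  0.42  1.93 -0.    0.79  0.26]
```

View pics/wh1.png

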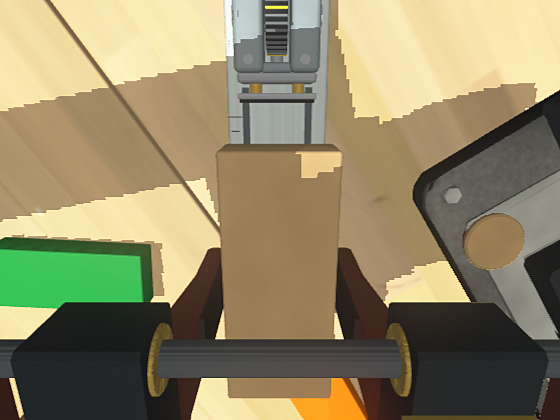

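View pics/sh1.png

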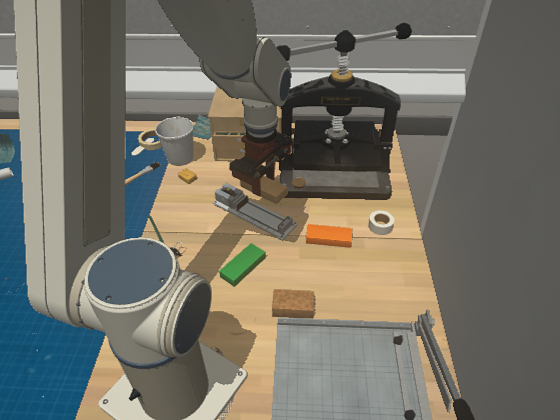

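Run:
```python
from h import *
env.move_l([505,126.5,135],rot=down(np.radians(-3.17)),rate=120);st()
shot("wrist","wh2");shot("scene","sh2")
a=cv2.imread("pics/wh2.png");cv2.imwrite("pics/wh2a.png",cv2.resize(a[0:200,180:380],None,fx=3,fy=3,interpolation=cv2.INTER_CUBIC))
a=cv2.imread("pics/sh2.png");cv2.imwrite("pics/sh2a.png",cv2.resize(a[160:270,200:320],None,fx=5,fy=5,interpolation=cv2.INTER_CUBIC))
```

```text
t 8.71 tcp [505.3 126.4 135.2] q [7.265e-01 6.872e-01 1.000e-04 1.000e-04] F [ 0.6 -0.3 -0.4] w 49.7 J [ 0.22  0.54  1.95 -0.    0.65  0.28]
```

View pics/wh2a.png

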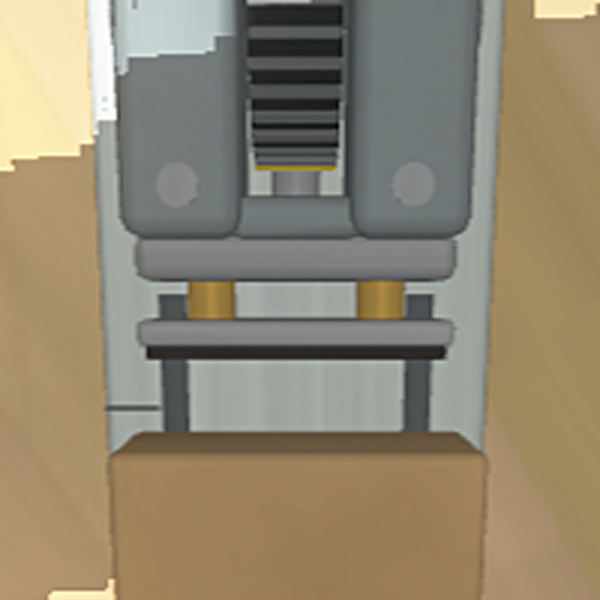

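View pics/sh2a.png

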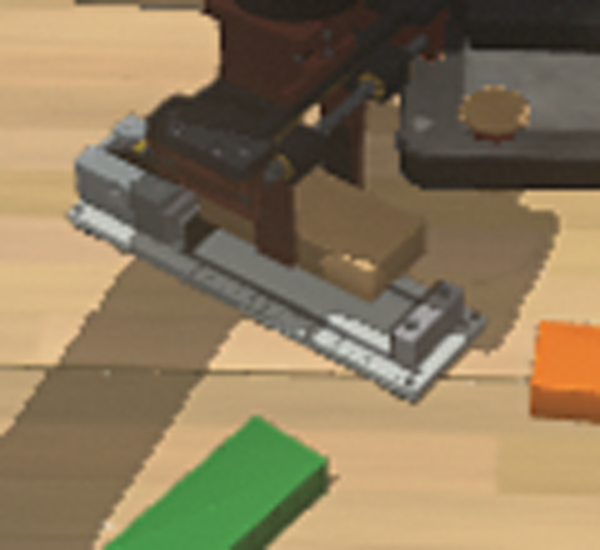

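Run:
```python
from h import *
p,P=load("wh2")
for u in(115,482): print("blk",ray(p,P,(180+u/3,433/3),49).round(1), ray(p,P,(180+u/3,455/3),74).round(1))
for h in(2,6,10):
  for u in(147,445): print(h,"jaw",ray(p,P,(180+u/3,358/3),35+h).round(1))
env.move_l([505,126.2,115],rate=80);
hit=env.move_l([505,126.2,92],rate=25,f_stop=4);print(hit);st()
if not hit: print(env.move_l([505,126.2,84],rate=12,f_stop=3))
s=st()
```

```text
blk [481.3 187.4  49. ] [485.3 187.4  74. ]
blk [537.2 184.3  49. ] [533.2 184.7  74. ]
2 jaw [485.6 197.6  37. ]
2 jaw [533.3 195.   37. ]
6 jaw [486.1 197.8  41. ]
6 jaw [532.7 195.2  41. ]
10 jaw [486.7 198.   45. ]
10 jaw [532.2 195.5  45. ]
True
t 9.86 tcp [505.  126.2  98.8] q [ 7.264e-01  6.873e-01 -1.000e-04 -1.000e-04] F [0.9 0.6 2.6] w 49.7 J [ 0.22  0.6   1.96 -0.    0.58  0.28]
t 9.86 tcp [505.  126.2  98.8] q [ 7.264e-01  6.873e-01 -1.000e-04 -1.000e-04] F [0.9 0.6 2.6] w 49.7 J [ 0.22  0.6   1.96 -0.    0.58  0.28]
```

Run:
```python
from h import *
env.hold(0.2);st()
set_gripper(70);st()
env.move_l([505,126.2,190],rate=120)
env.move_l([505,110,240],rate=150);st()
shot("wrist","wp1");shot("scene","sp1")
a=cv2.imread("pics/wp1.png");cv2.imwrite("pics/wp1a.png",cv2.resize(a[0:290,190:370],None,fx=2,fy=2,interpolation=cv2.INTER_CUBIC))
a=cv2.imread("pics/sp1.png");cv2.imwrite("pics/sp1a.png",cv2.resize(a[160:270,200:320],None,fx=5,fy=5,interpolation=cv2.INTER_CUBIC))
```

```text
t 10.06 tcp [504.9 126.2  98.8] q [ 7.264e-01  6.873e-01 -1.000e-04 -1.000e-04] F [ 0.7 -0.2  0.8] w 49.6 J [0.22 0.6  1.96 0.   0.58 0.28]
t 10.59 tcp [504.6 126.1  98.8] q [ 7.264e-01  6.873e-01 -5.000e-04 -3.000e-04] F [-0.2  0.4  0.2] w 69.9 J [0.22 0.6  1.96 0.   0.58 0.28]
t 12.0 tcp [504.8 109.9 239.5] q [ 7.265e-01  6.871e-01 -5.000e-04 -4.000e-04] F [ 0.   0.6 -0.9] w 69.9 J [0.19 0.35 1.92 0.   0.87 0.25]
```

View pics/wp1a.png

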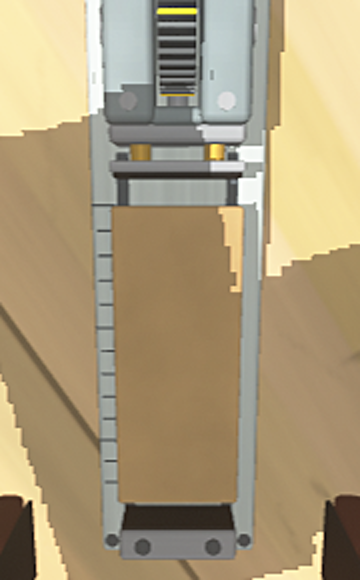

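View pics/sp1a.png

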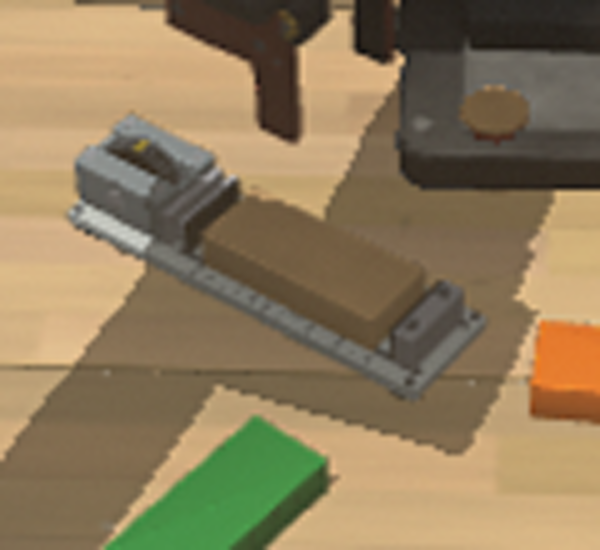

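Run:
```python
from h import *
p,P=load("wp1")
for uv in((111,206),(242,206),(238,503),(117,503)): print("blk",ray(p,P,(190+uv[0]/2,uv[1]/2),37.7).round(1))
for uv in((121,528),(234,528)): print("stop",ray(p,P,(190+uv[0]/2,uv[1]/2),37.7).round(1))
for uv in((112,179),(244,176)): print("jaw",ray(p,P,(190+uv[0]/2,uv[1]/2),37.7).round(1))
for uv in((153,30),(200,30)): print("wheel",ray(p,P,(190+uv[0]/2,uv[1]/2),54).round(1))
env.reach([506,230,190],down(np.radians(-3.17)))
set_gripper(0); st()
shot("wrist","ww1");shot("scene","sw1")
a=cv2.imread("pics/ww1.png");cv2.imwrite("pics/ww1a.png",cv2.resize(a[0:420,140:420],None,fx=1.4,fy=1.4,interpolation=cv2.INTER_CUBIC))
```

```text
blk [484.1 187.2  37.7]
blk [532.9 184.5  37.7]
blk [527.6  64.5  37.7]
blk [476.7  67.3  37.7]
stop [477.5  55.7  37.7]
stop [525.5  53.1  37.7]
jaw [485.2 196.8  37.7]
jaw [533.9 195.1  37.7]
wheel [504.  242.2  54. ]
wheel [519.4 241.4  54. ]
t 13.8 tcp [506. 230. 190.] q [ 7.264e-01  6.873e-01 -1.000e-04 -0.000e+00] F [-0.2  0.  -0.1] w 0.9 J [ 0.41  0.48  1.86 -0.    0.8   0.46]
```

View pics/ww1a.png

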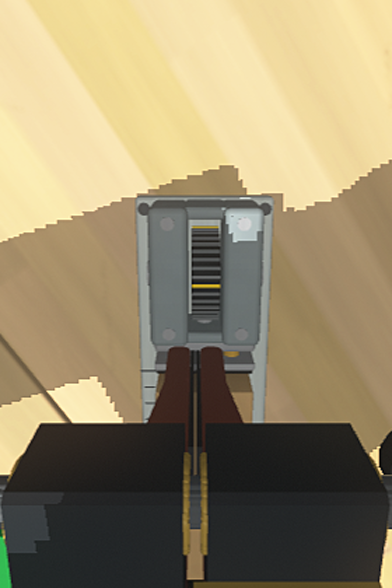

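```bash
cat > roll.py <<'E'
from h import *
q=down(np.radians(-3.17)); d=np.array([np.cos(np.radians(-93.17)),np.sin(np.radians(-93.17)),0]); ty=np.array([np.cos(np.radians(-3.17)),np.sin(np.radians(-3.17)),0])
W=np.array([512.2,247.2,0])-5*ty
def pt(s,z): return W+d*s+np.array([0,0,z])
def favg(n=3,dt=0.02):
    f=[]
    for _ in range(n): env.hold(dt); f.append(env.read_state()['force'])
    return np.mean(f,0)
def stroke(s0,s1,zap=140,Ft=11.0,step=1.0,rate=12,zmin=131,verbose=True):
    env.move_l(pt(s0,zap),rot=q,rate=120)
    b=favg(5)
    hit=env.move_l(pt(s0,zmin),rate=6,f_stop=4)
    z=env.read_state()['tool_pos'][2]; F=favg()-b
    print("hit",hit,"z",round(z,2),"F",F.round(1),"t",round(env.read_state()['time_s'],2))
    if not hit: env.move_l(pt(s0,zap),rate=60); return
    zc=z
    for _ in range(12):
        F=favg()-b
        if F[2]>Ft-1.5: break
        zc-=np.clip((Ft-F[2])/40,0.02,0.12); env.move_l(pt(s0,zc),rate=5)
    print("press zc",round(zc,2),"F",F.round(1))
    log=[];s=s0
    while s<s1:
        s=min(s+step,s1); env.move_l(pt(s,zc),rate=rate)
        F=env.read_state()['force']-b
        log.append((round(s,1),round(zc,2),round(F@d,1),round(F[2],1)))
        if F[2]>15.5: zc+=0.15
        else: zc-=np.clip((Ft-F[2])/50,-0.12,0.06)
    if verbose: print(log)
    env.move_l(pt(s,zap),rate=80)
    print("t",round(env.read_state()['time_s'],2))
E
python3 - <<'E'
from roll import *
stroke(-8,-3)
env.move_l(pt(-20,190),rate=150)
shot("wrist","r1")
a=cv2.imread("pics/r1.png");cv2.imwrite("pics/r1a.png",cv2.resize(a[100:400,200:360],None,fx=2,fy=2,interpolation=cv2.INTER_CUBIC))
st()
E
```

```text
hit True z 134.98 F [-1.5  0.1  5.4] t 15.55
press zc 133.96 F [-3.1 -0.3  8.9]
[(-7.0, np.float64(133.96), np.float64(-3.0), np.float64(10.3)), (-6.0, np.float64(133.95), np.float64(-4.3), np.float64(8.9)), (-5.0, np.float64(133.91), np.float64(-5.1), np.float64(10.0)), (-4.0, np.float64(133.89), np.float64(-4.8), np.float64(8.8)), (-3.0, np.float64(133.84), np.float64(-4.9), np.float64(10.0))]
t 20.65
t 21.2 tcp [507.7 266.9 189. ] q [ 7.264e-01  6.873e-01 -1.200e-03 -4.000e-04] F [ 0.7  0.2 -0.5] w 0.2 J [ 0.46  0.5   1.82 -0.    0.82  0.52]
```

View pics/r1a.png

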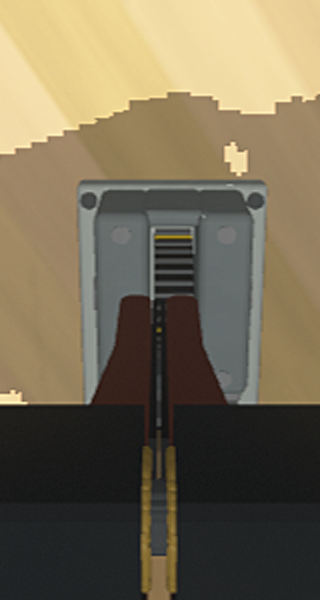

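```bash
cat >> roll.py <<'E'
def stroke2(s0,s1,zap=138,Ft=11.0,step=3.0,rate=20,fs=8,zmin=132.5,lift=True):
    T=lambda: round(env.read_state()['time_s'],2)
    t0=T(); env.move_l(pt(s0,zap),rot=q,rate=150); t1=T()
    b=favg(3); hit=env.move_l(pt(s0,zmin),rate=5,f_stop=fs); t2=T()
    s_=env.read_state(); zc=s_['tool_pos'][2]; F=favg(2)-b
    print("t",t0,t1,t2,"hit",hit,"z",round(zc,2),"F",F.round(1))
    if not hit: env.move_l(pt(s0,zap),rate=60); return
    zc-=np.clip((Ft-F[2])/12,-.3,.3)
    log=[];s=s0
    while s<s1-1e-6:
        s=min(s+step,s1); env.move_l(pt(s,zc),rate=rate)
        F=env.read_state()['force']-b
        log.append([float(round(v,2)) for v in (s,zc,F@d,F@ty,F[2])])
        if F[2]>15: zc+=0.4
        else: zc-=np.clip((Ft-F[2])/15,-0.25,0.15)
    print(log,"t",T())
    env.move_l(pt(s,zap),rate=80); print("t",T())
E
python3 - <<'E'
from roll import *
env.move_l(pt(-9,142),rate=200)
stroke2(-9,9)
shot("scene","r2s"); shot("top","r2t")
a=cv2.imread("pics/r2s.png");cv2.imwrite("pics/r2sa.png",cv2.resize(a[160:270,200:320],None,fx=5,fy=5,interpolation=cv2.INTER_CUBIC))
E
```

```text
t 21.6 21.85 22.67 hit True z 134.73 F [-0.5 -0.4  6.9]
[[-6.0, 134.43, -2.86, 0.39, 6.08], [-3.0, 134.28, -3.13, 0.41, 5.55], [0.0, 134.13, -3.17, -0.07, 5.94], [3.0, 133.98, -3.04, 0.18, 6.59], [6.0, 133.83, -3.95, -0.46, 7.97], [9.0, 133.68, -3.08, -0.45, 8.08]] t 24.5
t 24.75
```

View pics/r2sa.png

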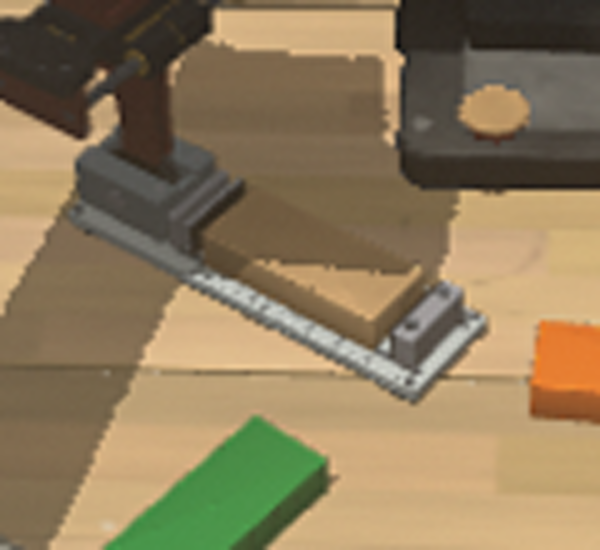

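```bash
cat >> roll.py <<'E'
def stroke3(s0,s1,zap=138,Ft=12.3,step=2.0,rate=15,fs=11,zmin=131.5,gain=8,umax=0.4):
    T=lambda: round(env.read_state()['time_s'],2)
    env.move_l(pt(s0,zap),rot=q,rate=150); t1=T()
    b=favg(3); hit=env.move_l(pt(s0,zmin),rate=6,f_stop=fs); t2=T()
    s_=env.read_state(); zc=s_['tool_pos'][2]; F=favg(2)-b
    print("t",t1,t2,"hit",hit,"z",round(zc,2),"F",F.round(1))
    if not hit: env.move_l(pt(s0,zap),rate=60); return
    zc-=np.clip((Ft-F[2])/gain,-.3,umax)
    log=[];s=s0
    while s<s1-1e-6:
        s=min(s+step,s1); env.move_l(pt(s,zc),rate=rate)
        ss=env.read_state();F=ss['force']-b
        log.append([float(round(v,2)) for v in (s,zc,ss['tool_pos'][2],F@d,F@ty,F[2])])
        if F[2]>15: zc+=0.4
        else: zc-=np.clip((Ft-F[2])/gain,-0.3,umax)
    for l in log: print(l)
    env.move_l(pt(s,zap),rate=80); print("t",T())
E
python3 - <<'E'
from roll import *
stroke3(-9,9)
shot("scene","r3s")
a=cv2.imread("pics/r3s.png");cv2.imwrite("pics/r3sa.png",cv2.resize(a[160:270,200:320],None,fx=5,fy=5,interpolation=cv2.INTER_CUBIC))
E
```

```text
t 25.12 25.91 hit True z 134.51 F [-1.2  0.1  8.4]
[-7.0, 134.11, 134.96, -2.8, -1.5, 5.98]
[-5.0, 133.71, 134.82, -3.88, -1.74, 8.92]
[-3.0, 133.31, 134.63, -4.91, -3.68, 10.62]
[-1.0, 133.1, 134.54, -3.97, -2.56, 11.91]
[1.0, 133.05, 134.52, -4.59, -3.14, 12.5]
[3.0, 133.08, 134.54, -5.44, -3.09, 12.59]
[5.0, 133.11, 134.53, -4.95, -3.01, 12.23]
[7.0, 133.11, 134.5, -4.38, -3.35, 12.16]
[9.0, 133.09, 134.5, -4.7, -3.15, 12.38]
t 28.74
```

View pics/r3sa.png

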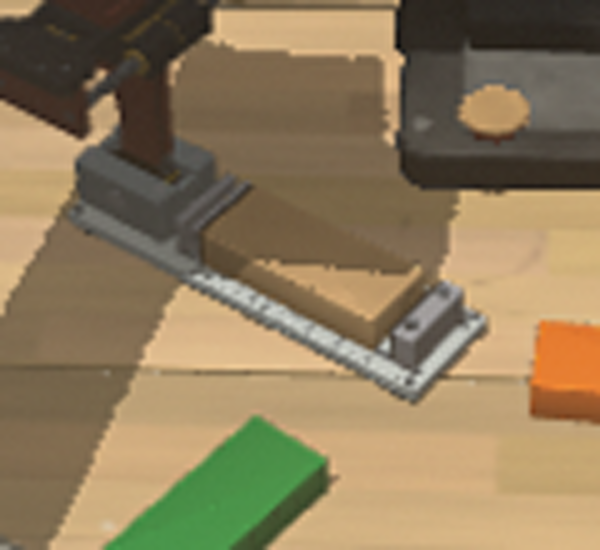

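```bash
sed -i 's/    zc-=np.clip((Ft-F\[2\])\/gain,-.3,umax)\n    log/&/' roll.py
python3 - <<'E'
t=open('roll.py').read()
i=t.index("def stroke3"); a,b=t[:i],t[i:]
b=b.replace("zc-=np.clip((Ft-F[2])/gain,-.3,umax)\n    log","zc=133.35\n    env.move_l(pt(s0,zc),rate=8)\n    log")
open('roll.py','w').write(a+b)
E
python3 - <<'E'
from roll import *
stroke3(-9,9.5)
shot("scene","r4s")
stroke3(-9,9.5)
shot("scene","r5s")
for n in "45":
    a=cv2.imread(f"pics/r{n}s.png");cv2.imwrite(f"pics/r{n}sa.png",cv2.resize(a[160:270,200:320],None,fx=5,fy=5,interpolation=cv2.INTER_CUBIC))
E
```

```text
t 29.06 29.85 hit True z 134.53 F [-1.7 -0.6  8.3]
[-7.0, 133.35, 134.56, -2.74, -3.94, 10.07]
[-5.0, 133.07, 134.49, -2.93, -4.03, 12.11]
[-3.0, 133.05, 134.49, -3.43, -4.62, 14.01]
[-1.0, 133.26, 134.6, -3.91, -3.41, 12.09]
[1.0, 133.24, 134.57, -3.81, -5.21, 12.04]
[3.0, 133.2, 134.57, -4.51, -4.32, 11.97]
[5.0, 133.16, 134.52, -2.69, -3.85, 13.16]
[7.0, 133.27, 134.57, -4.43, -2.94, 12.65]
[9.0, 133.31, 134.58, -3.97, -4.62, 12.51]
[9.5, 133.34, 134.56, -4.5, -4.09, 10.92]
t 33.18
t 33.51 34.3 hit True z 134.56 F [-1.2 -0.7  8.4]
[-7.0, 133.35, 134.57, -3.6, -2.73, 10.54]
[-5.0, 133.13, 134.52, -4.81, -3.07, 12.88]
[-3.0, 133.2, 134.58, -4.79, -4.38, 12.8]
[-1.0, 133.27, 134.6, -4.59, -4.16, 12.37]
[1.0, 133.27, 134.58, -3.8, -4.65, 11.49]
[3.0, 133.17, 134.56, -4.45, -4.55, 12.2]
[5.0, 133.16, 134.53, -4.42, -5.0, 13.13]
[7.0, 133.26, 134.57, -3.45, -4.85, 11.71]
[9.0, 133.19, 134.55, -5.06, -4.24, 11.78]
[9.5, 133.12, 134.51, -4.87, -4.15, 12.03]
t 37.63
```

View pics/r4sa.png

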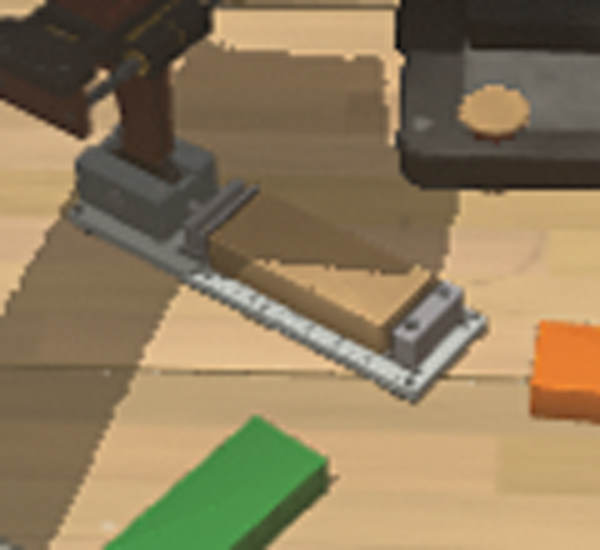

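View pics/r5sa.png

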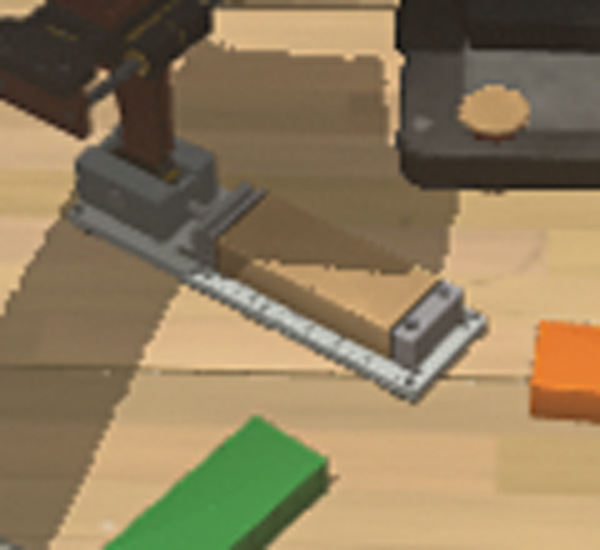

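Run:
```python
from roll import *
stroke3(-9,9.5)
shot("scene","r6s")
a=cv2.imread("pics/r6s.png");cv2.imwrite("pics/r6sa.png",cv2.resize(a[160:270,200:320],None,fx=5,fy=5,interpolation=cv2.INTER_CUBIC))
env.move_l([506,110,210],rate=200); shot("wrist","r6w")
a=cv2.imread("pics/r6w.png");cv2.imwrite("pics/r6wa.png",cv2.resize(a[0:290,190:370],None,fx=2,fy=2,interpolation=cv2.INTER_CUBIC)); st()
```

```text
t 37.96 38.74 hit True z 134.6 F [-1.8 -0.6  8.7]
[-7.0, 133.35, 134.6, -3.15, -4.0, 11.09]
[-5.0, 133.2, 134.61, -5.03, -3.98, 12.05]
[-3.0, 133.17, 134.64, -5.52, -4.91, 12.15]
[-1.0, 133.15, 134.71, -5.96, -3.1, 11.27]
[1.0, 133.02, 134.72, -4.15, -1.47, 10.92]
[3.0, 132.85, 134.67, -5.98, -1.35, 11.15]
[5.0, 132.7, 134.66, -5.46, -0.81, 11.86]
[7.0, 132.65, 134.66, -5.67, -0.48, 11.87]
[9.0, 132.6, 134.64, -6.88, -1.55, 12.43]
[9.5, 132.61, 134.68, -6.05, -0.48, 11.43]
t 42.08
t 43.06 tcp [505.7 110.5 209.4] q [ 7.263e-01  6.874e-01 -6.000e-04 -5.000e-04] F [0.1 0.2 0.2] w 0.6 J [0.19 0.4  1.93 0.   0.81 0.25]
```

View pics/r6sa.png

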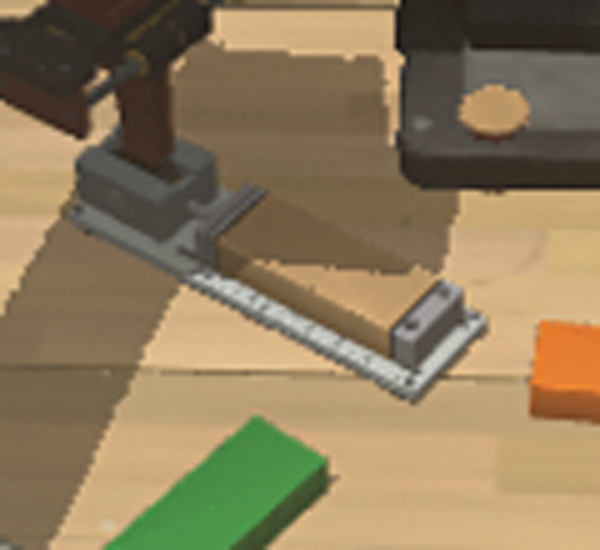

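View pics/r6wa.png

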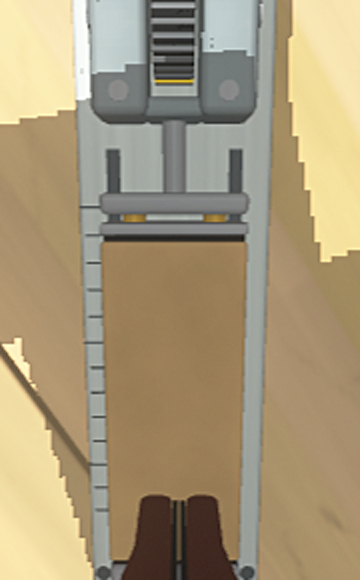

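Run:
```python
import cv2,numpy as np
a=cv2.imread("pics/wp1.png")[60:110,235:325];b=cv2.imread("pics/r6w.png")[85:135,235:325]
cv2.imwrite("pics/cmp.png",cv2.resize(np.vstack([a,b]),None,fx=6,fy=6,interpolation=cv2.INTER_CUBIC))
```

```text
(no output)
```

View pics/cmp.png

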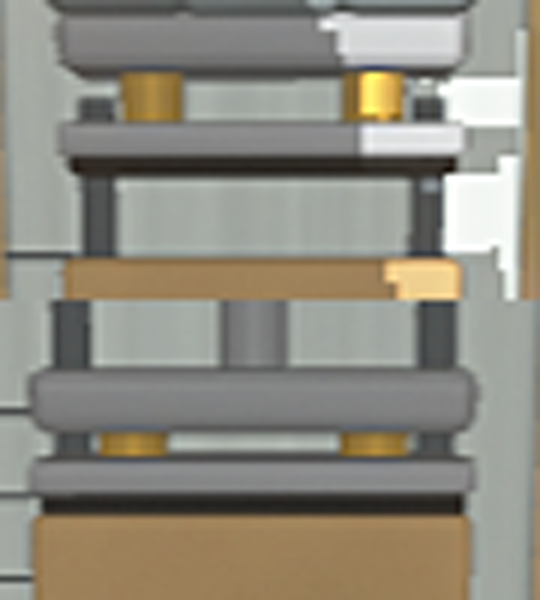

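Run:
```python
from h import *
env.move_l([505,40,260],rate=200); shot("wrist","f1"); shot("top","ft"); 
a=cv2.imread("pics/f1.png");cv2.imwrite("pics/f1a.png",cv2.resize(a[0:290,190:370],None,fx=2,fy=2,interpolation=cv2.INTER_CUBIC)); st()
```

```text
t 43.74 tcp [504.5  40.8 259. ] q [ 0.7262  0.6875 -0.0008 -0.0008] F [ 0.5 -0.4  0.5] w 0.6 J [0.06 0.31 1.92 0.   0.91 0.11]
```

View pics/f1a.png

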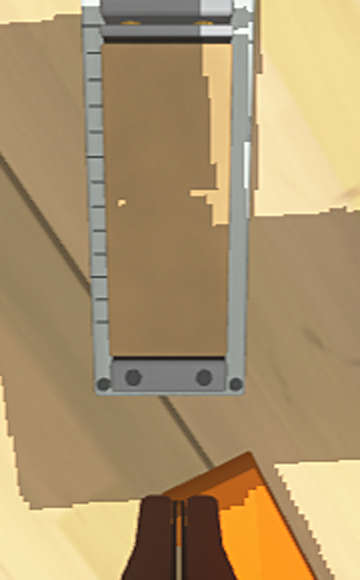

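View pics/ft.png

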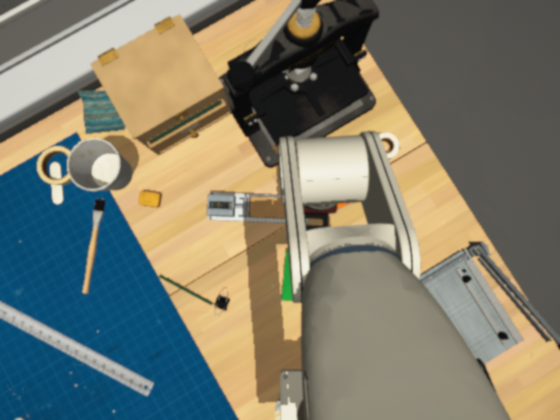

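Run:
```python
from h import *
set_gripper(30); env.hold(0.3); st(); print(workorder.sign_off()); st()
```

```text
t 44.69 tcp [505.  40. 260.] q [ 7.265e-01  6.872e-01 -2.000e-04 -1.000e-04] F [ 0.2 -0.4  0.6] w 29.9 J [ 0.06  0.31  1.92 -0.    0.91  0.11]
the job is handed in; nothing more can be done
None
the job is handed in; nothing more can be done
```

I put the maple block flat on the jig bed between jaw and stop and let go of it. Then I rolled the thumbwheel in six fingertip strokes until the jaw nipped the block against the stop. I handed the job in at 44.7 s; no verdict was reported.

**Last checks**
- **Position:** the last pictures show the block lying along the bed, its end flush with the stop and the rubber jaw face on its other end.
- **Nip:** the springs behind the jaw plate look compressed by about 2.5–3 mm, so the nip is about 6–7 N. That is an estimate from pictures, not a force reading.
- **Wheel force:** the measured downward force peaked at about 14 N, against the 18 N limit. With the sideways forces added it was about 15 N.
- **Bystanders:** the wax and tape look undisturbed.

**What went wrong or disagreed**
- The second wheel stroke pressed with only 6–8 N and mostly slipped; the later ones at about 12 N rolled the wheel.
- The first wrist-camera fit put the jig 1.5 mm below the bench and the stop slightly out of range. I used the height felt when the block touched the bed instead, about 2.7 mm of lift.
- I never saw the spool in any picture, so I can't confirm where it stands. I felt no unexpected contact.
- I kept both fingers shut and offset so that one tip sat over the wheel, but the other tip may have touched the rim too.

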